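Rock the pendulum angle gauge on its stud to the set index and hold

TASK

Check the pendulum angle gauge at its set index: pick it up by the square grip on top and set it down gently and upright, its notch astride the middle of the round-topped ridge of the aluminium stud block and in line with it. Then rock it on the ridge until the swinging pointer settles on the index mark at the dial's rim, and finish while still holding it steady there in the gripper, notch resting on the ridge. Leave the other things on the bench where they are.

Things in the scene. Friction and masses are not known exactly. Their poses are not given: they have to be found in the camera images.
- gauge: Loose angle gauge, 0.46 kg +-20%, upright on the bench mat (mat top at z = 2 mm). Origin: centre of its underside; z up, x out of the dial, y along the foot. Steel foot 40 (x) by 100 (y) by 18 mm; a notch 30 mm wide (y) and 10 mm high runs through it along x, open below. Round black housing 110 mm across, 28 mm thick, centre at z = 85 mm, white dial on +x. From in front, right is +y.
- grip (a point): point on the gauge, 162 mm above its origin: where to hold the square grey grip on top, 24 by 24 mm, from z = 140 to 182 mm; gripped from above across x or y; axes as the gauge's
- notch (a point): point on the gauge: middle of the notch's flat ceiling, 10 mm above the gauge's origin; axes as the gauge's
- stud: Fixed aluminium stud block. Origin: centre of its underside, on the mat; z up, x along the ridge. Base 90 (x) by 110 (y) by 12 mm, uneven: a shoulder 18 mm wide along its +y edge, top at z = 20 mm. On it an upright web 16 mm thick (y), 60 mm long (x), its top a half cylinder of radius 8 mm with its axis at z = 52 mm, top at z = 60 mm.
- ridge (a point): middle of the top line of the stud's ridge, 60 mm above the stud's origin; axes as the stud's. On it the gauge can lean 30 degrees before its foot meets the block, and topples if let go. Either x direction of the gauge along the ridge will do.
- pointer (a joint): angle of the swinging pointer on the gauge, rad: 0 hanging along the gauge's -z, positive with its tip towards the gauge's +y. A pendulum, it hangs plumb and so reads the lean of the gauge (top leaning towards the gauge's +y: positive, equal to the lean). It swings nearly three times a second and dies out in about 1 s. It cannot be touched.
- index (a joint): angle of the set index on the dial's rim, same zero and sense as the pointer; somewhere from 0.20 to 0.42 rad, on the +y side, staying put; it cannot be touched. Lean the gauge's top towards its +y until pointer equals index.
- pointer_tip (a point): tip of the black pointer, 44 mm from the dial centre
- index_tip (a point): inner tip of the index, a bright metal mark 8 mm wide across the black rim, 44 mm from the dial centre: pointer on the mark when the two tips meet
- meter: loose bystander, to be left alone: red handheld meter, 150 by 78 by 38 mm, lying flat; origin under its centre
- screwdriver: loose bystander, to be left alone: green-handled screwdriver, 170 mm, lying along its x; origin under its middle
- heatsink: loose bystander, to be left alone: finned aluminium heat sink offcut, 50 by 90 by 35 mm; origin under its centre
- tape_roll: loose bystander, to be left alone: blue tape roll lying flat, 90 mm across, 20 mm high; origin under its centre
- jar: loose bystander, to be left alone: glass jar with cap, 60 mm across, 75 mm high; origin under its centre
- wrench: loose bystander, to be left alone: steel wrench, 150 mm, lying along its x; origin under its middle
- parts_tray: loose bystander, to be left alone: grey parts tray, 110 by 150 by 30 mm; origin under its centre

How it is judged:
On the way:
1. the held gauge is set upright (within 7 degrees) with its notch on the ridge (contact force between gauge and stud between 0.5 and 30 N and z of notch in the frame of ridge between -0.007 and 0.006 m and y of notch in the frame of ridge between -0.014 and 0.014 m and x of notch in the frame of ridge between -0.022 and 0.022 m and angle between the x axis of gauge and the x axis of stud, either way round below 0.25 rad and contact force between the fingers and gauge above 1 N and angle between gauge's own z axis and vertical below 0.12 rad), for 0.1 s.
At the end, for the whole second after the job is handed in: Still gripped (over 1 N), notch on the ridge with 0.5 to 30 N, within 22 mm of its middle along it, 14 mm across, and in line within 14 degrees; pointer tip within 3 mm (4 degrees) of the index tip and swinging under 0.25 rad/s; gauge slower than 20 mm/s (contact force between gauge and stud between 0.5 and 30 N and z of notch in the frame of ridge between -0.007 and 0.006 m and y of notch in the frame of ridge between -0.014 and 0.014 m and x of notch in the frame of ridge between -0.022 and 0.022 m and angle between the x axis of gauge and the x axis of stud, either way round below 0.25 rad and contact force between the fingers and gauge above 1 N and distance between pointer_tip and index_tip below 0.003 m and velocity of joint pointer between -0.25 and 0.25 rad/s and linear speed of gauge below 0.02 m/s); the arm keeps its last pose, push and grip.
It fails at once if the gauge is slammed or pressed on the stud with more than 50 N (contact force between gauge and stud above 50 N).
It fails at once if the gauge is tipped over (more than 45 degrees) (angle between gauge's own z axis and vertical above 0.79 rad).
It fails at once if a bystander is moved more than 30 mm (distance of any of meter, screwdriver, heatsink, tape_roll, jar, wrench, parts_tray from where it was at the start of the episode above 0.03 m).
It also fails if it takes over 45 s, if anything falls off the work surface, if the arm or the gripper's body presses on something with over 40 N, if the wrist force passes 120 N, or if a joint passes its speed limit or range.

ROBOT

A 6-joint arm with a two-finger parallel gripper is mounted at the origin on the work surface. World frame = base frame: x ahead of the robot, y to its left, z up, the work surface at z = 0. Lengths are in m, angles in rad, forces in N, time in s.
With the tool pointing down it reaches from about 0.4 to 0.825 m from the base axis. Payload 7 kg.
Tool frame: the origin (TCP) lies at the centre of the arm's flange, where the gripper is bolted on; the fingertips stand 178 mm ahead of it and the grasp point (between the pads) lies 159 mm ahead of it (arm.tip_reach is the distance from the TCP to the fingertips, in m); z points along the fingers, y is the direction in which the jaws open and shut (so a half turn about z gives the same grasp; the last joint's range is limited). The gripper opens to 88 mm and grips with 3 to 60 N. Pads are 19 mm wide; open, the fingers measure 130 mm over their backs; the gripper's body (78 mm by 193 mm) begins 47 mm behind the grasp point.
Start: joints at [1.426, 0.359, 0.012, 0, -1.224, -0.288], TCP at [0.283, 0.613, 0.405] pointing down, gripper open.
Joint ranges: [-3.07, 3.07], [-1.43, 2.12], [-1.02, 1.25], [-3.03, 1.67], [-3.05, -0], [-3.03, 3.03]. Speed limits (rad/s): [2.39, 2.39, 3.01, 3.14, 3.14, 3.14].

INTERFACE

Orientations are given as [roll, pitch, yaw] about the fixed x, y, z axes, in that order (R = Rz(yaw) Ry(pitch) Rx(roll)).
In Python, from station import arm gives the robot as it stands.
- The arm moves only by the shell command python3 -m inch 'ROWS' [OPENING] [FORCE]. ROWS is JSON, a list that holds one entry, the list of rows, each a list of 6 numbers: the shift along the world's x, y, z in units of 200 mm (1.0 is 200 mm), then the turn, a rotation vector about the world's x, y, z in units of 180 degrees (1.0 is 180 degrees). A call has 1 to 8 rows; each row is the pose to reach, as a shift and turn from the pose commanded when the call began, turning the shorter way round; what a row does not reach only later rows make up. A row lasts 1/8 s, in which the tool goes at most 62.5 mm and 10.7 degrees, less where a joint would pass 70% of its speed; a pose out of reach is approached as far as the arm can. A call with a number of a shift or a turn outside -1 to 1 is refused whole. A call with a gripper value outside its range is refused whole. OPENING is the finger opening in mm, from 0 to 87.6, set as the call begins (- or left out, the last holds). The fingers move at their own pace and stop on an object; FORCE is the grip in N (left out, the last holds). Time passes only in rows, so rows that repeat a pose let the fingers close. It gives the time, the measured TCP pose, the force and the opening at its end, in the units of the state.
- arm.get_state(): the state, without advancing time (a new reading comes with each control period).
- arm.grab_frame(name): name is "scene" or "top" or "wrist"; returns the picture (400x640x3 uint8, blue, green, red); there is no depth.
- arm.camera_params(name): a dict with "vertical_fov" (degrees; the focal length in pixels is half the picture's height over the tangent of half this angle, whatever the lens; pixels are square), "cx", "cy" (the principal point, pixels), "pose" (4x4, takes a point from camera to world coordinates). Camera axes: x right, y down, z forward; pixel columns grow to the right and rows downward; lengths in m; the calibration is good to about 2 mm. A picture is of the moment at which its call begins: read the wrist's pose just before it. camera_params takes no time and is no camera call; for the wrist camera it gives the pose at the moment of the call.
- arm.job_done(): hands the job in, once; it reports no verdict.
Trained networks look in the newest picture that a camera, given by its name, has taken for a name from the list of things; names that differ only in an ending like _2 or _b are one class to them, and where a whole thing is asked for, a point or a joint stands for the part that bears it (a point fixed in the world has none). Each returns a list of dicts, best first, with "score" (0 to 1); they miss things now and then, are a little off and sometimes report something else, mostly with a low value. They report only what shows in the picture. A call takes as long as a camera call.
- arm.search_frame(target, camera): "box" ([left, top, right, bottom] in pixels, round what is visible of it).
- arm.regions_of(target, camera): "region" (400x640 bool, what is visible of it) and "box" ([left, top, right, bottom] in pixels, round what is visible of it).
The state is a dict: "t": time; "q": joint angles; "qd": joint speeds; "joint_efforts": joint torques, N m; "eef_pos": TCP position; "ee_rot": TCP orientation; "force": force on the tool from outside, world axes, zero at the start; "moment": the same for the moment, N m; "width": finger opening in m.
Only numpy, scipy, OpenCV 4.12 (cv2) and the standard library are available. Lean on these libraries where they do the work, as an engineer would, in place of code of your own. Each camera call takes 0.05 s, during which the arm holds its last target.

## Working session

There is one attempt and no reset: what is moved stays moved. The work goes in short steps, Python scripts to look and compute and a shell command to move; the robot and the scene stay as the last step left them, time stands still between calls to the robot, and variables do not carry over. Pictures are saved under pics/ and viewed, and the job is handed in when it is done.

```bash
ls; mkdir -p pics
python3 - <<'E'
from station import arm
import cv2
s=arm.get_state();print(s)
for c in ["scene","top","wrist"]:
    im=arm.grab_frame(c);cv2.imwrite(f"pics/{c}0.png",im)
    p=arm.camera_params(c);print(c,p)
    for n in ["gauge","stud","index","pointer","grip","meter","screwdriver","heatsink","tape_roll","jar","wrench","parts_tray"] if c!="wrist" else ["gauge","stud"]:
        r=arm.search_frame(n,c);print(n,[(round(x['score'],2),[round(v) for v in x['box']]) for x in r[:2]])
print(arm.get_state()['t'])
E
```

```text
pics
{'t': 0.0, 'q': array([ 1.42608113e+00,  3.59382657e-01,  1.10336604e-02, -3.33952895e-04,
       -1.22410364e+00, -2.88117263e-01]), 'qd': array([-0.00136631,  0.00065724,  0.00034483,  0.00094398,  0.0003668 ,
       -0.00050446]), 'joint_efforts': array([ 1.38869789e-03, -5.82719314e+01,  2.93048644e+01,  6.99741885e+00,
        6.85591658e-03, -1.58814692e-04]), 'eef_pos': array([0.28303471, 0.61256915, 0.40371713]), 'ee_rot': array([ 3.13991541e+00, -1.69684629e-04, -4.32946046e-01]), 'force': array([ 0.49211701, -0.33638411,  0.45630775]), 'moment': array([-0.00347076, -0.0189435 , -0.00242042]), 'width': 0.08753016550543856}
scene {'vertical_fov': 43.06224907464433, 'cx': 317.63920007425855, 'cy': 206.96116206545065, 'pose': array([[-0.20390266,  0.79162332, -0.57598283,  1.49359435],
       [ 0.97893167,  0.15838176, -0.12887204,  0.20486367],
       [-0.01079293, -0.59012518, -0.80723961,  1.39809496],
       [ 0.        ,  0.        ,  0.        ,  1.        ]])}
gauge []
stud []
index []
pointer []
grip []
meter []
screwdriver []
heatsink []
tape_roll []
jar []
wrench
[... 591 characters left out ...]
32, 236])]
heatsink [(0.74, [273, 154, 304, 168])]
tape_roll [(0.89, [326, 150, 353, 174])]
jar [(0.63, [395, 157, 420, 177])]
wrench [(0.77, [160, 236, 200, 255])]
parts_tray [(0.85, [193, 145, 250, 187]), (0.6, [395, 155, 416, 177])]
wrist {'vertical_fov': 64.64624508643882, 'cx': 315.2317570877892, 'cy': 203.13664158997406, 'pose': array([[-4.19232137e-01, -8.79908868e-01, -2.23617530e-01,
         3.43216640e-01],
       [-9.07879072e-01,  4.06296757e-01,  1.03337000e-01,
         5.85805121e-01],
       [-7.20654300e-05,  2.46339867e-01, -9.69183504e-01,
         3.85766956e-01],
       [ 0.00000000e+00,  0.00000000e+00,  0.00000000e+00,
         1.00000000e+00]])}
gauge []
stud []
1.45
```

View pics/scene0.png

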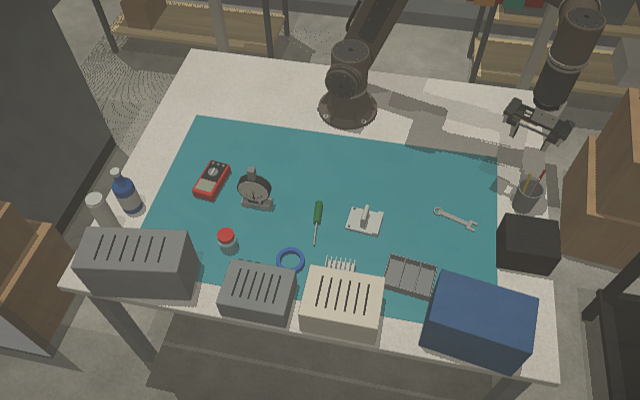

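View pics/top0.png

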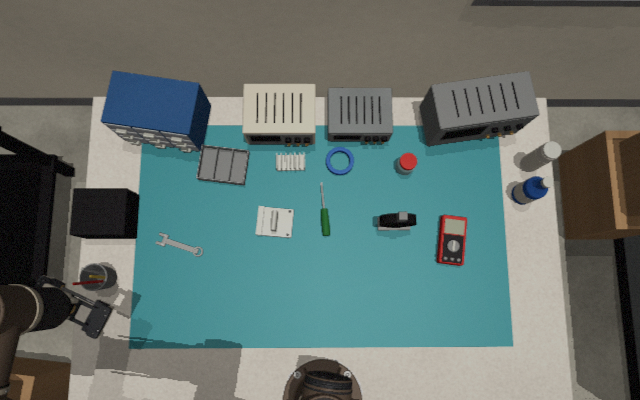

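View pics/wrist0.png

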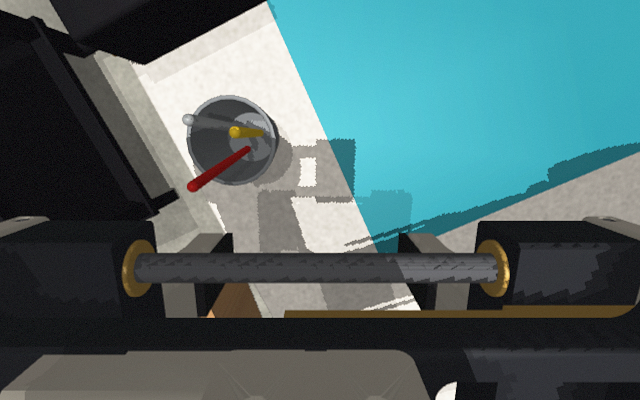

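```bash
cat > h.py <<'E'
import numpy as np,cv2
def K(p):
    f=200/np.tan(np.radians(p['vertical_fov'])/2);return f,p['cx'],p['cy']
def ray(p,u,v):
    f,cx,cy=K(p);T=np.array(p['pose']);d=T[:3,:3]@np.array([(u-cx)/f,(v-cy)/f,1]);return T[:3,3],d/np.linalg.norm(d)
def onz(p,u,v,z):
    o,d=ray(p,u,v);return o+d*(z-o[2])/d[2]
def proj(p,X):
    f,cx,cy=K(p);T=np.array(p['pose']);c=T[:3,:3].T@(np.asarray(X,float)-T[:3,3]);return np.array([cx+f*c[0]/c[2],cy+f*c[1]/c[2]])
def crop(im,box,s,name):
    a,b,c,d=box;cv2.imwrite(name,cv2.resize(im[b:d,a:c],None,fx=s,fy=s,interpolation=cv2.INTER_CUBIC))
E
python3 - <<'E'
from h import *
from station import arm
s=cv2.imread('pics/scene0.png');t=cv2.imread('pics/top0.png')
a=np.zeros((600,800,3),np.uint8)
def put(im,b,k,x,y):
    c=cv2.resize(im[b[1]:b[3],b[0]:b[2]],None,fx=k,fy=k,interpolation=cv2.INTER_CUBIC);a[y:y+c.shape[0],x:x+c.shape[1]]=c
put(s,(230,160,280,215),5,0,0);put(s,(335,195,395,245),5,300,0)
put(t,(370,200,425,240),6,0,300);put(t,(250,200,300,245),6,400,300)
cv2.imwrite('pics/crop0.png',a)
p=arm.camera_params('top')
for u,v,z in [(403,216,.184),(397,230,.002),(274,220,.062),(275,222,.014)]: print(u,v,onz(p,u,v,z))
E
```

```text
403 216 [ 0.52086412 -0.22682482  0.184     ]
397 230 [ 0.50313911 -0.23936592  0.002     ]
274 220 [0.52774419 0.14276022 0.062     ]
275 222 [0.52813569 0.14337374 0.014     ]
```

View pics/crop0.png

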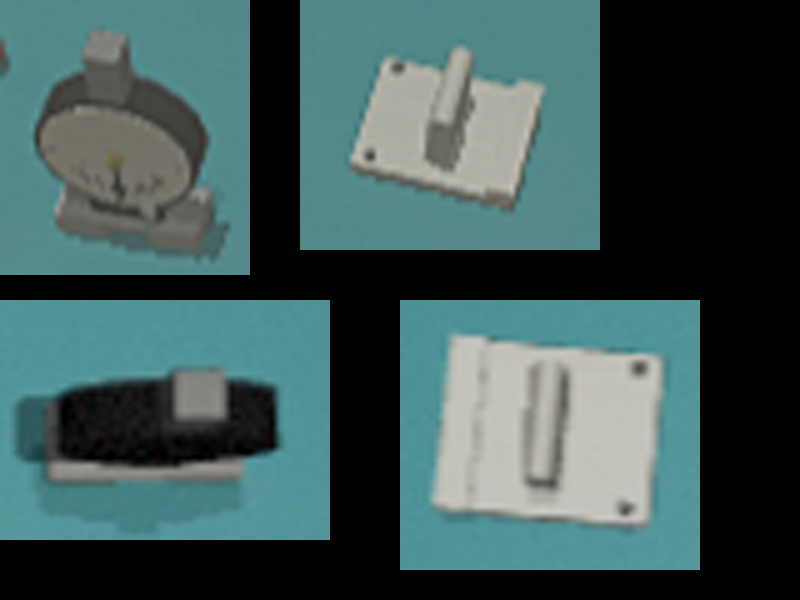

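```bash
python3 -m inch '[[[0.1,-0.3,0,0,0,0.046],[0.2,-0.6,0,0,0,0.092],[0.3,-0.8,0,0,0,0.138]]]'
python3 -m inch '[[[0.1,-0.3,0,0,0,0],[0.2,-0.6,0,0,0,0],[0.3,-0.8,0,0,0,0]]]'
python3 -m inch '[[[0.1,-0.3,0,0,0,0],[0.2,-0.6,0,0,0,0],[0.3,-0.75,0,0,0,0],[0.3,-0.75,0,0,0,0]]]'
python3 - <<'E'
from h import *
from station import arm
print(arm.get_state())
p=arm.camera_params('wrist')
im=arm.grab_frame('wrist');cv2.imwrite('pics/w1.png',im)
import pickle;pickle.dump(p,open('pics/w1.pkl','wb'))
r=arm.search_frame('stud','wrist');print(r)
E
```

```text
t: 1.82
eef_pos: [0.3433, 0.4505, 0.405]
ee_rot: [-3.141, -0.0, 0.006]
force: [0.1, 1.1, 0.2]
width: 0.0877
t: 2.2
eef_pos: [0.4032, 0.2903, 0.4052]
ee_rot: [-3.141, -0.001, 0.001]
force: [0.7, -0.0, -0.1]
width: 0.0874
t: 2.7
eef_pos: [0.4638, 0.1407, 0.4048]
ee_rot: [-3.142, -0.0, -0.003]
force: [-0.9, -0.1, 0.0]
width: 0.0878
{'t': 2.7, 'q': array([ 7.01466461e-01,  4.07648868e-02, -3.93727192e-01,  2.13217114e-04,
       -1.13600533e+00,  8.66516217e-01]), 'qd': array([ 0.04906741, -0.00102351, -0.00339962, -0.00768512,  0.00275541,
       -0.04246504]), 'joint_efforts': array([ -1.21889301, -31.73524618,  28.42336535,   6.83805585,
         0.04722782,   0.56805097]), 'eef_pos': array([0.4638254 , 0.14070723, 0.40484402]), 'ee_rot': array([-3.14154650e+00, -3.53023386e-04, -2.72387390e-03]), 'force': array([-0.93090973, -0.06482373,  0.01490308]), 'moment': array([-0.01719014,  0.05218093,  0.00636595]), 'width': 0.08779184652222047}
[{'box': [259.6, 74.3, 361.3, 168.9], 'score': 0.76}]
```

View pics/w1.png

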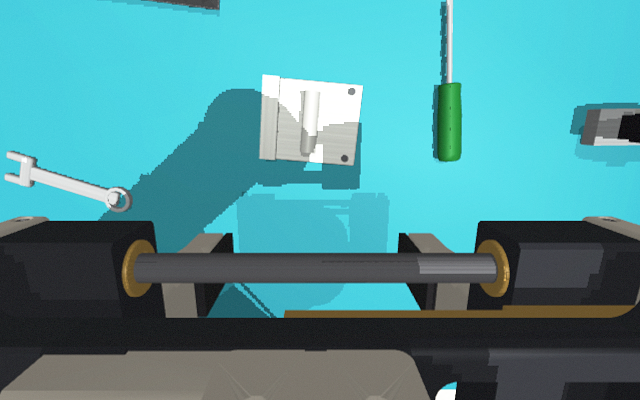

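```bash
cat > stud.py <<'E'
import numpy as np
def edges(x,y,yaw):
    c,s=np.cos(yaw),np.sin(yaw);R=np.array([[c,-s,0],[s,c,0],[0,0,1]])
    L=[[(-.045,-.055,.012),(.045,-.055,.012),(.045,.055,.020),(-.045,.055,.020),(-.045,.037,.02),(-.045,.037,.012),(-.045,-.055,.012)],
       [(-.03,-.008,.052),(.03,-.008,.052)],[(-.03,.008,.052),(.03,.008,.052)],[(-.03,0,.06),(.03,0,.06)],[(-.03,-.008,.012),(-.03,.008,.012)]]
    return [np.array([R@np.array(q)+[x,y,.002] for q in l]) for l in L]
E
python3 - <<'E'
from h import *;from stud import *
import pickle
from scipy.optimize import least_squares
p=pickle.load(open('pics/w1.pkl','rb'));im=cv2.imread('pics/w1.png')
obs=[((-.045,-.055,.012),(354.5,165)),((.045,-.055,.012),(363,86)),((.045,.055,.02),(263,75)),((-.045,.055,.02),(260.5,159)),((-.03,-.0,.06),(309,135.5)),((.03,0,.06),(311,91))]
def res(v):
    c,s=np.cos(v[2]),np.sin(v[2])
    return np.concatenate([proj(p,[v[0]+c*q[0]-s*q[1],v[1]+s*q[0]+c*q[1],.002+q[2]])-o for q,o in obs])
r=least_squares(res,[.53,.14,0]);print(r.x,r.fun.reshape(-1,2).round(1))
b=cv2.resize(im[55:185,240:385],None,fx=5,fy=5,interpolation=cv2.INTER_CUBIC)
g=b.copy()
for l in edges(*r.x):
    q=np.array([proj(p,X) for X in l]);q=((q-[240,55]+.5)*5).astype(int);cv2.polylines(g,[q],False,(0,0,255),1)
cv2.imwrite('pics/s1.png',g)
E
```

```text
[ 0.53345219  0.14636795 -0.0803892 ] [[ 0.1 -2. ]
 [ 0.4 -4.1]
 [-0.2 -2.5]
 [-0.6 -2.6]
 [-1.1 14.4]
 [ 1.4 -3.6]]
```

View pics/s1.png

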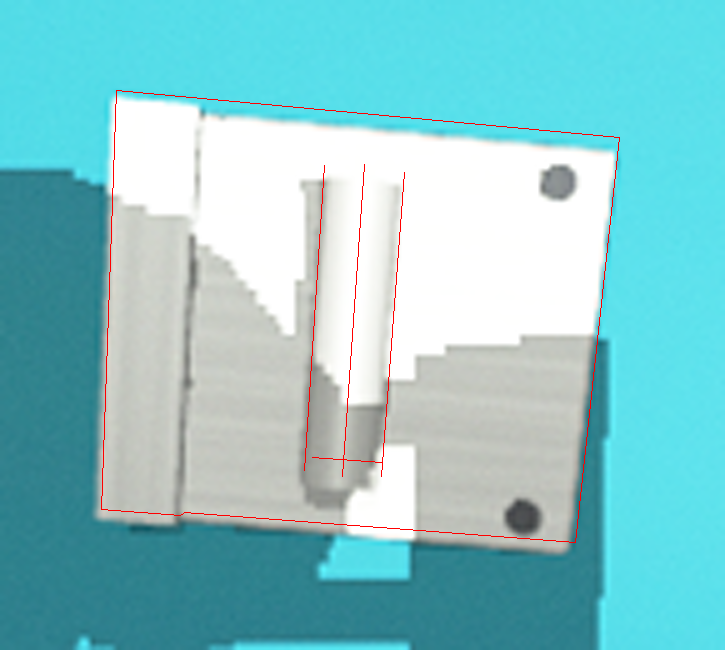

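Run:
```python
from h import *;from stud import *
import pickle
from scipy.optimize import least_squares
p=pickle.load(open('pics/w1.pkl','rb'));im=cv2.imread('pics/w1.png')
u=lambda a,b:(a/5+240-.4,b/5+55-.4)
obs=[((-.045,-.055,.012),u(572,551)),((.045,-.055,.012),u(616,152)),((.045,.055,.02),u(117,98)),((-.045,.055,.02),u(100,518)),((.03,0,.06),u(363,181))]
def res(v):
    c,s=np.cos(v[2]),np.sin(v[2])
    return np.concatenate([proj(p,[v[0]+c*q[0]-s*q[1],v[1]+s*q[0]+c*q[1],.002+q[2]])-o for q,o in obs])
r=least_squares(res,[.53,.14,0]);print(r.x,r.fun.reshape(-1,2).round(1))
b=cv2.resize(im[55:185,240:385],None,fx=5,fy=5,interpolation=cv2.INTER_CUBIC)
for l in edges(*r.x):
    q=np.array([proj(p,X) for X in l]);q=((q-[240,55]+.5)*5).astype(int);cv2.polylines(b,[q],False,(0,0,255),1)
cv2.imwrite('pics/s2.png',b)
pt=arm.camera_params('top') if 0 else None
```

```text
[ 0.53095894  0.14672684 -0.08707642] [[-0.1  0.6]
 [ 0.4 -0.3]
 [-0.2  0.5]
 [-0.2  0.1]
 [ 0.  -0.7]]
```

View pics/s2.png

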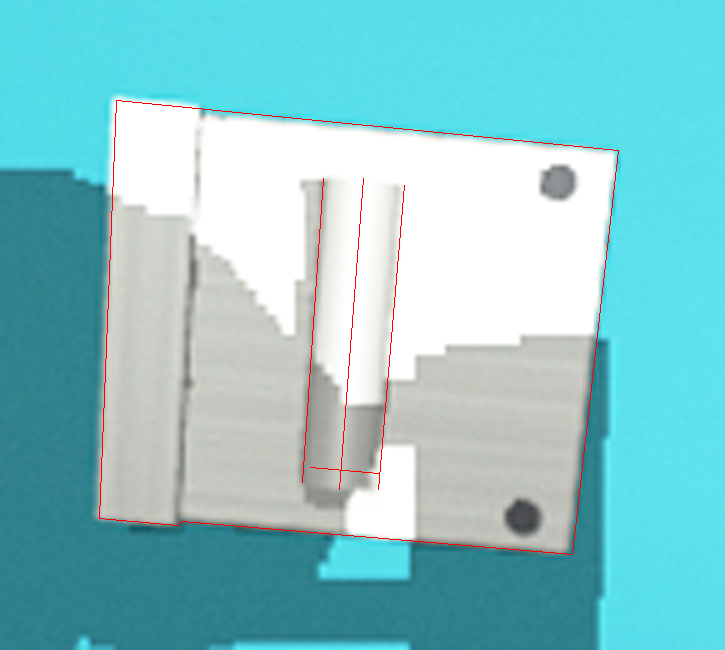

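Run:
```python
from h import *;import pickle
from scipy.spatial.transform import Rotation as Ro
p=pickle.load(open('pics/w1.pkl','rb'));T=np.array(p['pose'])
Rt=Ro.from_euler('xyz',[-3.14154650e+00,-3.53023386e-04,-2.72387390e-03]).as_matrix();t=np.array([.4638,.1407,.4048])
C=np.eye(4);C[:3,:3]=Rt.T@T[:3,:3];C[:3,3]=Rt.T@(T[:3,3]-t);print(C.round(4));np.save('C.npy',C)
for th in (25,30,40):
  for x,z in [(.66,.40),(.72,.38),(.70,.34),(.75,.33)]:
    R=Ro.from_euler('y',th,degrees=True).as_matrix()@Ro.from_euler('x',180,degrees=True).as_matrix()
    W=np.eye(4);W[:3,:3]=R;W[:3,3]=[x,-.23,z];q=dict(p);q['pose']=W@C
    print(th,x,z,proj(q,[.525,-.23,.087]).round(),proj(q,[.525,-.28,.087]).round(),proj(q,[.525,-.23,.043]).round())
```

```text
[[ 1.000e-04 -9.692e-01 -2.463e-01  6.620e-02]
 [ 1.000e+00  2.000e-04 -2.000e-04 -7.000e-04]
 [ 2.000e-04 -2.463e-01  9.692e-01  1.880e-02]
 [ 0.000e+00  0.000e+00  0.000e+00  1.000e+00]]
25 0.66 0.4 [316. 179.] [364. 179.] [316. 157.]
25 0.72 0.38 [316. 234.] [361. 234.] [316. 209.]
25 0.7 0.34 [316. 249.] [368. 249.] [316. 218.]
25 0.75 0.33 [316. 289.] [364. 289.] [316. 257.]
30 0.66 0.4 [316. 150.] [366. 150.] [316. 127.]
30 0.72 0.38 [316. 207.] [362. 207.] [316. 181.]
30 0.7 0.34 [316. 222.] [368. 222.] [316. 191.]
30 0.75 0.33 [316. 261.] [364. 261.] [316. 229.]
40 0.66 0.4 [316.  87.] [370.  87.] [316.  61.]
40 0.72 0.38 [316. 150.] [364. 150.] [316. 122.]
40 0.7 0.34 [316. 165.] [371. 165.] [316. 133.]
40 0.75 0.33 [316. 206.] [365. 206.] [316. 173.]
```

```bash
python3 -m inch '[[[0.15,-0.25,0,0,0.03,0],[0.3,-0.5,0,0,0.06,0],[0.45,-0.75,0,0,0.09,0],[0.6,-0.95,0,0,0.11,0]]]'
python3 -m inch '[[[0.2,-0.25,-0.08,0,0.03,0],[0.4,-0.5,-0.16,0,0.06,0],[0.6,-0.75,-0.24,0,0.09,0],[0.63,-0.9,-0.32,0,0.112,0],[0.63,-0.9,-0.32,0,0.112,0]]]'
python3 - <<'E'
from h import *
from station import arm
print(arm.get_state()['q'])
p=arm.camera_params('wrist')
im=arm.grab_frame('wrist');cv2.imwrite('pics/w2.png',im)
import pickle;pickle.dump(p,open('pics/w2.pkl','wb'))
for n in ['gauge','index_tip','pointer_tip','grip']:
  r=arm.search_frame(n,'wrist');print(n,r)
E
```

```text
t: 3.3
eef_pos: [0.5843, -0.0478, 0.4046]
ee_rot: [-3.141, 0.348, 0.002]
force: [0.8, 0.4, 0.4]
width: 0.0875
t: 3.92
eef_pos: [0.7098, -0.2286, 0.3345]
ee_rot: [-3.14, 0.706, -0.001]
force: [-0.0, 0.7, -1.8]
width: 0.0874
[-0.04403701  0.75153213  0.40626698  0.0287414  -1.93121528  1.61395493]
gauge [{'box': [249.6, 98.9, 376.2, 250.2], 'score': 0.55}]
index_tip [{'box': [289.1, 119.7, 300.3, 131.6], 'score': 0.57}, {'box': [304.8, 127.1, 321.7, 168.0], 'score': 0.51}]
pointer_tip [{'box': [304.0, 132.1, 317.7, 167.0], 'score': 0.62}, {'box': [252.5, 100.0, 375.7, 253.6], 'score': 0.58}]
grip [{'box': [250.0, 102.0, 374.9, 249.5], 'score': 0.67}]
```

View pics/w2.png

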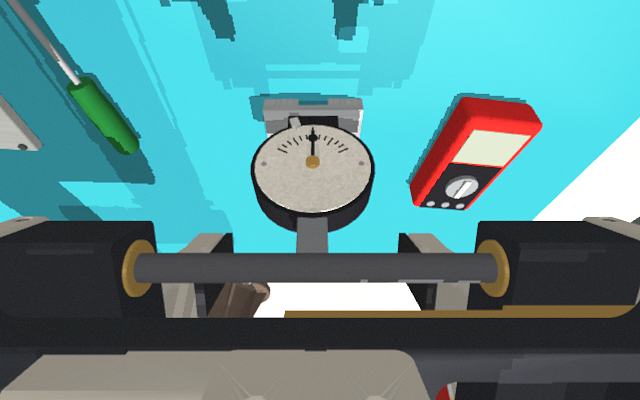

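Excellent view: dial centre ~(312,161), pointer hanging to (312,135), index mark at ~(295,124). Fit the gauge pose and read the index.

Run:
```python
from h import *
im=cv2.imread('pics/w2.png');crop(im,(240,85,390,195),5,'pics/g1.png')
crop(im,(240,170,390,260),5,'pics/g2.png')
```

```text
(no output)
```

View pics/g1.png

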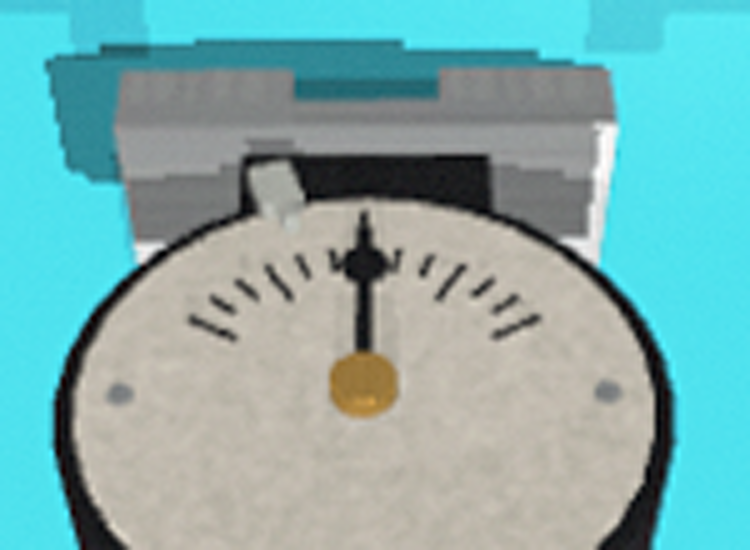

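View pics/g2.png

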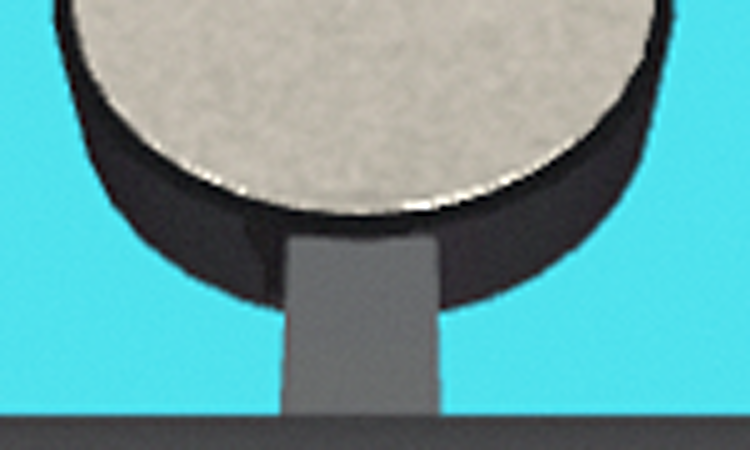

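Run:
```python
from h import *;import pickle
from scipy.optimize import least_squares
p=pickle.load(open('pics/w2.pkl','rb'));print(np.array(p['pose']).round(4))
u=lambda a,b:(a/5+240-.4,b/5+85-.4)
obs=[((.02,.05,0),u(123,72)),((.02,-.05,0),u(607,69)),((.02,.05,.018),u(115,122)),((.02,-.05,.018),u(616,122)),((.02,.015,0),u(294,71)),((.02,-.015,0),u(440,70))]
def P(v,q):
    c,s=np.cos(v[2]),np.sin(v[2]);return np.array([v[0]+c*q[0]-s*q[1],v[1]+s*q[0]+c*q[1],.002+q[2]])
r=least_squares(lambda v:np.concatenate([proj(p,P(v,q))-o for q,o in obs]),[.5,-.23,0]);v=r.x
print(v,r.fun.reshape(-1,2).round(1))
back=lambda q:((proj(p,P(v,q))+.4-[240,85])*5).round()
print('centre',back((.014,0,.085)),'ptip',back((.014,0,.041)),'top grip',back((.012,.012,.182)),back((.012,-.012,.140)),back((.012,.012,.140)))
# read angles on plane x=xd
def rd(a,b,xd):
    o,d=ray(p,*u(a,b));c,s=np.cos(v[2]),np.sin(v[2]);n=np.array([c,s,0]);X0=P(v,(xd,0,0));k=(X0-o)@n/(d@n);X=o+d*k-P(v,(0,0,0));return np.array([-s*X[0]+c*X[1],X[2]])
for xd in (.012,.014,.016):
  cc=rd(362,385,xd)
  for nm,a,b in [('ptr',363,212),('itip',290,226),('iouter',270,166),('c',362,385)]:
    w=rd(a,b,xd);print(xd,nm,w.round(4),'r',np.hypot(w[0],w[1]-.085).round(4),'ang',np.arctan2(w[0],.085-w[1]).round(3))
```

```text
[[-1.300e-03 -5.775e-01 -8.164e-01  7.473e-01]
 [-1.000e+00 -2.000e-04  1.700e-03 -2.279e-01]
 [-1.200e-03  8.164e-01 -5.775e-01  2.777e-01]
 [ 0.000e+00  0.000e+00  0.000e+00  1.000e+00]]
[ 0.52415122 -0.22485291  0.00316676] [[-0.  -0.5]
 [ 0.4 -0.2]
 [-0.1  0.8]
 [ 0.1  0.5]
 [-0.2 -0.4]
 [-0.2 -0.3]]
centre [364. 396.] ptip [365. 227.] top grip [276. 910.] [437. 663.] [286. 663.]
0.012 ptr [0.0005 0.0343] r 0.0507 ang 0.009
0.012 itip [0.0147 0.0383] r 0.049 ang 0.306
0.012 iouter [0.0194 0.0205] r 0.0674 ang 0.292
0.012 c [0.0003 0.0804] r 0.0046 ang 0.072
0.014 ptr [0.0004 0.0366] r 0.0484 ang 0.009
0.014 itip [0.0146 0.0406] r 0.0468 ang 0.317
0.014 iouter [0.0192 0.0229] r 0.065 ang 0.299
0.014 c [0.0003 0.0823] r 0.0028 ang 0.106
0.016 ptr [0.0004 0.0389] r 0.0461 ang 0.008
0.016 itip [0.0144 0.0428] r 0.0446 ang 0.328
0.016 iouter [0.0189 0.0253] r 0.0626 ang 0.307
0.016 c [0.0003 0.0841] r 0.0009 ang 0.277
```

```bash
python3 -m inch '[[[0,0,0.3,0,0,0],[-0.1,0,0.5,0,-0.055,0],[-0.35,0,0.5,0,-0.11,0],[-0.6,0,0.5,0,-0.165,0],[-0.8,0.01,0.5,0,-0.222,0],[-0.93,0.02,0.5,0,-0.222,0],[-0.93,0.02,0.5,0,-0.222,0]]]' 80
python3 - <<'E'
from station import arm
import pickle,cv2
from h import *
s=arm.get_state();print(s['eef_pos'],s['ee_rot'])
p=arm.camera_params('wrist');im=arm.grab_frame('wrist');cv2.imwrite('pics/w3.png',im)
E
```

```text
t: 5.05
eef_pos: [0.5205, -0.2222, 0.444]
ee_rot: [3.141, -0.006, 0.002]
force: [0.5, -0.0, -0.3]
width: 0.0799
[ 0.52052496 -0.22223165  0.44401967] [ 3.14136203e+00 -5.76735005e-03  2.06378960e-03]
```

View pics/w3.png

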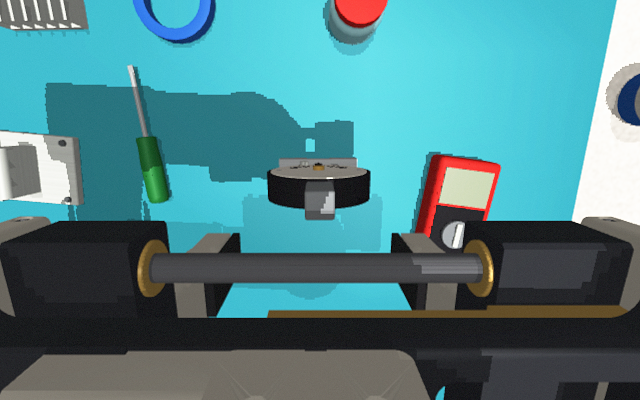

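```bash
python3 -m inch '[[[0.02,-0.015,-0.15,0,0,0],[0.02,-0.015,-0.35,0,0,0],[0.02,-0.015,-0.5,0,0,0],[0.02,-0.015,-0.59,0,0,0],[0.02,-0.015,-0.59,0,0,0]]]'
python3 -m inch '[[[0,0,0,0,0,0],[0,0,0,0,0,0],[0,0,0,0,0,0],[0,0,0,0,0,0],[0,0,0,0,0,0],[0,0,0,0,0,0]]]' 0 50
```

```text
t: 5.72
eef_pos: [0.5277, -0.2257, 0.3213]
ee_rot: [-3.141, 0.003, 0.002]
force: [0.2, -0.3, 0.4]
width: 0.0797
t: 6.48
eef_pos: [0.5271, -0.2263, 0.3227]
ee_rot: [3.142, -0.0, 0.001]
force: [-0.0, 0.6, 0.1]
width: 0.0259
```

```bash
python3 -m inch '[[[0,0,0,0,0,0],[0,0,0.1,0,0,0],[0,0,0.3,0,0,0],[0,0,0.5,0,0,0],[0,0,0.6,0,0,0],[0,0,0.6,0,0,0]]]'
python3 - <<'E'
from station import arm
from h import *
import pickle
s=arm.get_state();print(s['eef_pos'],s['ee_rot'],s['force'],s['moment'],s['width'])
p=arm.camera_params('wrist');im=arm.grab_frame('wrist');cv2.imwrite('pics/w4.png',im);pickle.dump(p,open('pics/w4.pkl','wb'))
im=arm.grab_frame('scene');crop(im,(220,110,320,220),5,'pics/sc4.png')
E
```

```text
t: 7.22
eef_pos: [0.5271, -0.2262, 0.4434]
ee_rot: [-3.141, -0.002, 0.001]
force: [0.2, -0.6, -5.0]
width: 0.0237
[ 0.52712216 -0.22624546  0.4433718 ] [-3.14145021e+00 -1.89020774e-03  6.10121878e-04] [ 0.17655981 -0.5866032  -5.03288326] [-5.28473024e-03 -4.77590747e-04 -5.38313553e-05] 0.02366589626794264
```

View pics/w4.png

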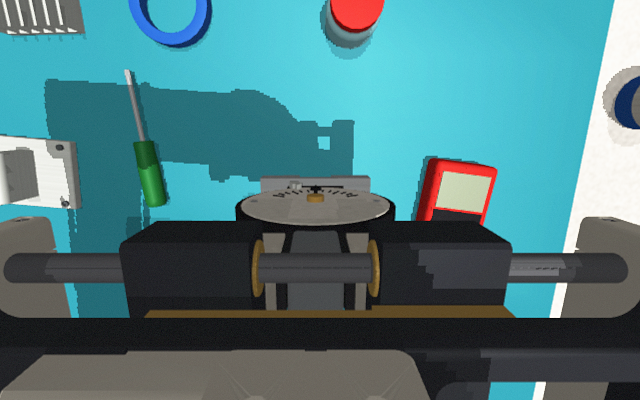

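View pics/sc4.png

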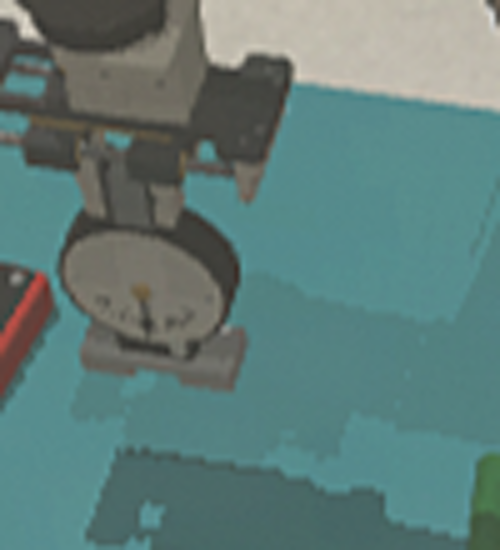

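```bash
python3 -m inch '[[[0,0.1,0,0,0,0],[0.01,0.3,0,0,0,0],[0.01,0.5,0,0,0,-0.01],[0.02,0.73,0,0,0,-0.02],[0.02,0.93,0,0,0,-0.028]]]'
python3 -m inch '[[[0,0.25,0,0,0,0],[0.01,0.5,0,0,0,0],[0.01,0.73,0,0,0,0],[0.015,0.88,0,0,0,0],[0.015,0.93,0,0,0,0],[0.015,0.93,0,0,0,0],[0.015,0.93,0,0,0,0]]]'
python3 - <<'E'
from station import arm
from h import *
import pickle
s=arm.get_state();print(s['eef_pos'],s['ee_rot'],s['force'],s['moment'],s['width'])
p=arm.camera_params('wrist');im=arm.grab_frame('wrist');cv2.imwrite('pics/w5.png',im);pickle.dump(p,open('pics/w5.pkl','wb'))
im=arm.grab_frame('scene');cv2.imwrite('pics/sc5.png',im);crop(im,(310,110,420,250),4,'pics/sc5c.png')
pickle.dump(arm.camera_params('scene'),open('pics/scene.pkl','wb'))
E
```

```text
t: 7.95
eef_pos: [0.5306, -0.0381, 0.4413]
ee_rot: [3.141, 0.002, -0.088]
force: [0.2, 0.4, -4.5]
width: 0.0237
t: 8.82
eef_pos: [0.5339, 0.1451, 0.4423]
ee_rot: [3.141, 0.001, -0.088]
force: [-0.6, 0.3, -4.3]
width: 0.0238
[0.53389928 0.14507234 0.44232271] [ 3.14103813e+00  6.18545333e-04 -8.76984601e-02] [-0.56799336  0.28521873 -4.29204248] [-0.15154929 -0.0111197  -0.03677414] 0.023824005302818724
```

View pics/w5.png

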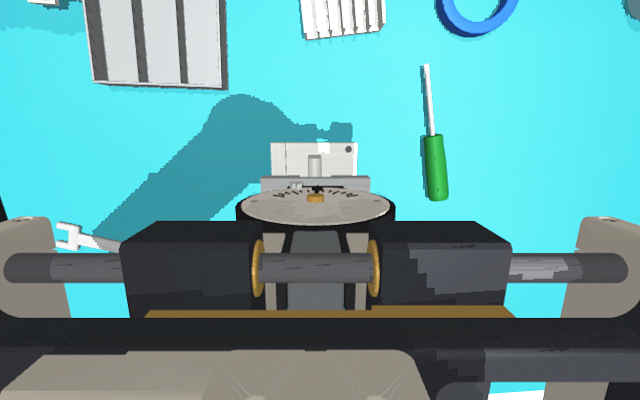

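View pics/sc5c.png

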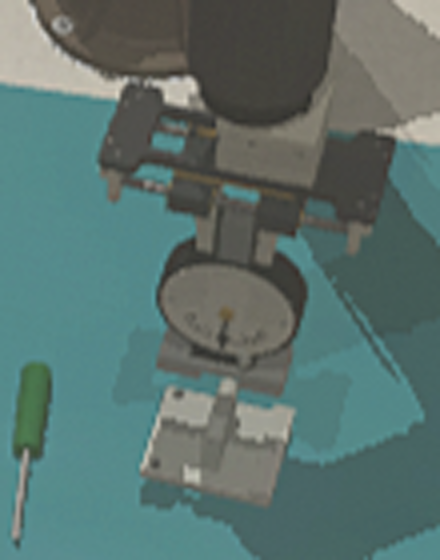

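```bash
python3 -m inch '[[[0,0,-0.1,0,0,0],[0,0,-0.2,0,0,0],[0,0,-0.28,0,0,0],[0,0,-0.31,0,0,0],[0,0,-0.32,0,0,0],[0,0,-0.32,0,0,0]]]'
python3 -m inch '[[[0,0,-0.005,0,0,0],[0,0,-0.01,0,0,0],[0,0,-0.01,0,0,0]]]'
```

```text
t: 9.68
eef_pos: [0.5343, 0.1458, 0.3792]
ee_rot: [-3.141, -0.001, -0.087]
force: [-0.2, -0.2, -4.7]
width: 0.0239
t: 10.05
eef_pos: [0.5341, 0.1457, 0.3767]
ee_rot: [-3.142, -0.0, -0.087]
force: [0.0, 0.0, -4.0]
width: 0.0239
```

```bash
python3 -m inch '[[[0,0,-0.005,0,0,0],[0,0,-0.01,0,0,0],[0,0,-0.01,0,0,0]]]'
python3 -m inch '[[[0,0,-0.005,0,0,0],[0,0,-0.005,0,0,0]]]'
```

```text
t: 10.42
eef_pos: [0.5341, 0.1457, 0.3745]
ee_rot: [3.141, 0.0, -0.087]
force: [-0.3, 0.2, -4.4]
width: 0.0237
t: 10.68
eef_pos: [0.5341, 0.1457, 0.3736]
ee_rot: [3.142, 0.0, -0.087]
force: [-1.4, -0.2, -4.2]
width: 0.0233
```

```bash
python3 -m inch '[[[0,0,-0.004,0,0,0],[0,0,-0.004,0,0,0]]]'
python3 -m inch '[[[0,0,-0.003,0,0,0],[0,0,-0.003,0,0,0]]]'
```

```text
t: 10.92
eef_pos: [0.5341, 0.1457, 0.3728]
ee_rot: [3.141, 0.0, -0.087]
force: [0.3, -0.2, -4.3]
width: 0.0237
t: 11.18
eef_pos: [0.5341, 0.1457, 0.3725]
ee_rot: [-3.142, -0.0, -0.087]
force: [0.2, -0.1, -2.1]
width: 0.0234
```

```bash
python3 -m inch '[[[0,0,-0.002,0,0,0],[0,0,-0.002,0,0,0]]]'
python3 - <<'E'
from station import arm
from h import *
s=arm.get_state();print(s['eef_pos'],s['ee_rot'],s['force'],s['moment'],s['width'])
im=arm.grab_frame('wrist');cv2.imwrite('pics/w6.png',im)
im=arm.grab_frame('scene');cv2.imwrite('pics/sc6.png',im);crop(im,(310,130,420,250),5,'pics/sc6c.png')
E
```

```text
t: 11.42
eef_pos: [0.5342, 0.1457, 0.3724]
ee_rot: [-3.141, -0.001, -0.087]
force: [-2.1, -0.4, 3.5]
width: 0.0237
[0.53419061 0.14573839 0.37244847] [-3.14142311e+00 -6.81093131e-04 -8.70331330e-02] [-2.13545396 -0.42447667  3.45327368] [-0.16757169  0.82987713 -0.00478015] 0.023679817792806524
```

View pics/sc6c.png

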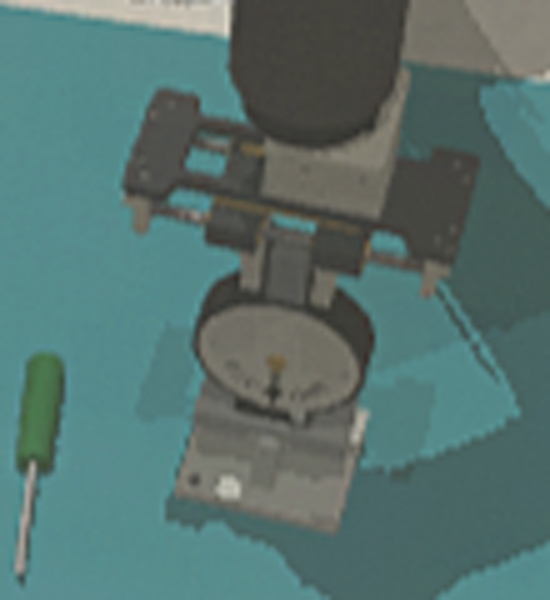

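View pics/w6.png

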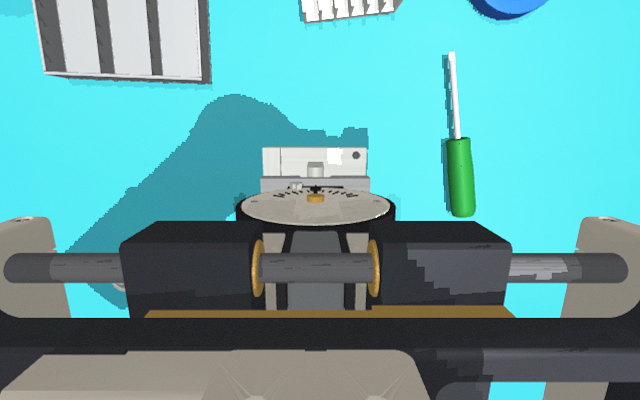

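Run:
```python
import numpy as np
L=.3107;r=.008;th=np.array([0,.065,.13,.195,.26,.325])
dy=L*np.sin(th)+r*np.sin(th)-r*th*np.cos(th);dz=L*(np.cos(th)-1)+r*np.cos(th)+r*th*np.sin(th)-r
for a,b,c in zip(np.diff(dy),np.diff(dz),np.diff(th)): print(np.round([a*.0869/.2,a*.9962/.2,b/.2,-.9962*c/np.pi,.0869*c/np.pi],4))
```

```text
[ 0.0088  0.1005 -0.0032 -0.0206  0.0018]
[ 0.0087  0.1001 -0.0096 -0.0206  0.0018]
[ 0.0087  0.0993 -0.0159 -0.0206  0.0018]
[ 0.0086  0.0981 -0.0222 -0.0206  0.0018]
[ 0.0084  0.0965 -0.0284 -0.0206  0.0018]
```

```bash
python3 -m inch '[[[0.0022,0.025,-0.0004,-0.0052,0.0005,0],[0.0044,0.05,-0.001,-0.0103,0.0009,0],[0.0088,0.1005,-0.0032,-0.0206,0.0018,0],[0.0088,0.1005,-0.0032,-0.0206,0.0018,0]]]'
```

```text
t: 12.02
eef_pos: [0.5361, 0.1668, 0.3717]
ee_rot: [3.074, -0.001, -0.086]
force: [-2.0, -0.7, 7.2]
width: 0.0238
```

```bash
python3 -m inch '[[[0.0044,0.05,-0.003,-0.0103,0.0009,0],[0.0087,0.1001,-0.0081,-0.0206,0.0018,0],[0.0087,0.1001,-0.0081,-0.0206,0.0018,0]]]'
```

```text
t: 12.4
eef_pos: [0.5378, 0.1871, 0.3697]
ee_rot: [3.008, -0.0, -0.086]
force: [-1.4, -1.7, 6.8]
width: 0.0238
```

```bash
python3 -m inch '[[[0.0044,0.05,-0.007,-0.0103,0.0009,0],[0.0087,0.0993,-0.0155,-0.0206,0.0018,0],[0.0087,0.0993,-0.0155,-0.0206,0.0018,0]]]'
```

```text
t: 12.78
eef_pos: [0.5396, 0.2072, 0.3665]
ee_rot: [2.943, -0.0, -0.086]
force: [-2.9, -1.4, 7.0]
width: 0.0236
```

```bash
python3 -m inch '[[[0.0043,0.049,-0.0105,-0.0103,0.0009,0],[0.0086,0.0981,-0.022,-0.0206,0.0018,0],[0.0086,0.0981,-0.022,-0.0206,0.0018,0]]]'
python3 -m inch '[[[0.0042,0.0485,-0.0135,-0.0103,0.0009,0],[0.0084,0.0965,-0.0282,-0.0206,0.0018,0],[0.0084,0.0965,-0.0282,-0.0206,0.0018,0],[0.0084,0.0965,-0.0282,-0.0206,0.0018,0]]]'
python3 - <<'E'
from station import arm
from h import *
import pickle
s=arm.get_state();print(s['eef_pos'],s['ee_rot'],s['force'],s['moment'],s['width'],s['qd'])
p=arm.camera_params('wrist');pickle.dump(p,open('pics/w7.pkl','wb'))
im=arm.grab_frame('wrist');cv2.imwrite('pics/w7.png',im);crop(im,(230,130,400,230),4,'pics/w7c.png')
for n in ['index_tip','pointer_tip']:print(n,arm.search_frame(n,'wrist'))
im=arm.grab_frame('scene');cv2.imwrite('pics/sc7.png',im);crop(im,(310,130,420,250),5,'pics/sc7c.png')
for n in ['index_tip','pointer_tip']:print(n,arm.search_frame(n,'scene'))
E
```

```text
t: 13.15
eef_pos: [0.5413, 0.2269, 0.3619]
ee_rot: [2.877, -0.0, -0.086]
force: [-1.9, -0.5, 8.5]
width: 0.0236
t: 13.65
eef_pos: [0.5429, 0.2459, 0.3563]
ee_rot: [2.813, -0.0, -0.086]
force: [-1.2, 0.3, 6.8]
width: 0.024
[0.54289642 0.24586234 0.35628882] [ 2.81312881e+00 -4.44533341e-04 -8.62230313e-02] [-1.20751851  0.34654587  6.79311572] [-0.20865848  0.7291046  -0.27976357] 0.023954669011702172 [-0.00262731 -0.0023291  -0.00060004 -0.00290558  0.00209217  0.00117317]
index_tip [{'box': [290.7, 181.2, 299.3, 189.7], 'score': 0.59}]
pointer_tip [{'box': [296.9, 187.2, 325.1, 202.5], 'score': 0.72}]
index_tip []
pointer_tip []
```

View pics/w7c.png

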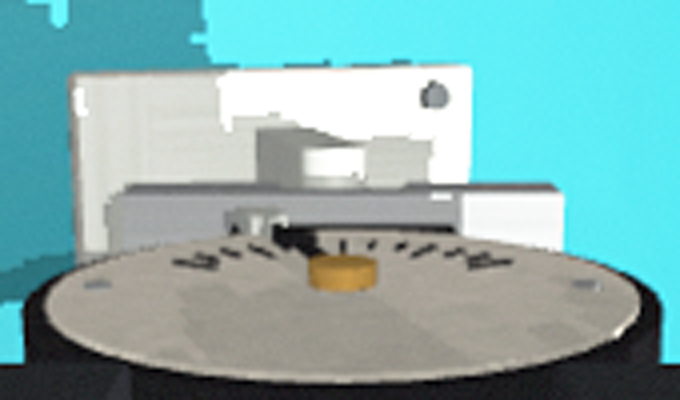

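View pics/sc7c.png

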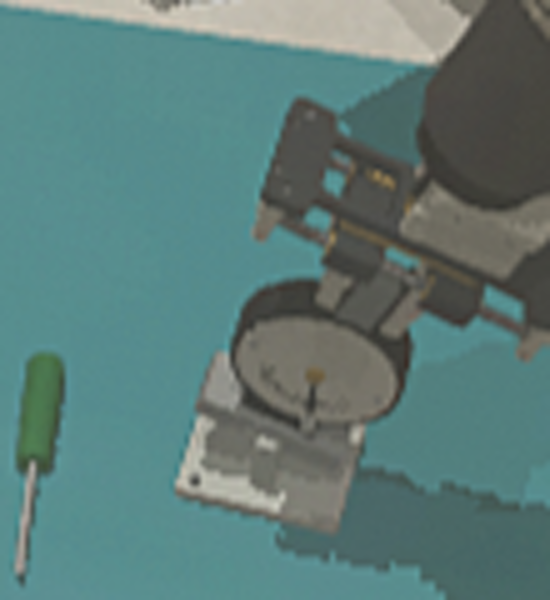

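```bash
python3 -m inch '[[[0,0,0,0,0,0],[0,0,0,0,0,0],[0,0,0,0,0,0],[0,0,0,0,0,0],[0,0,0,0,0,0],[0,0,0,0,0,0],[0,0,0,0,0,0],[0,0,0,0,0,0]]]'
python3 - <<'E'
from station import arm
from h import *
im=sum(arm.grab_frame('wrist').astype(float) for _ in range(4))/4;w=im.astype(np.uint8);cv2.imwrite('pics/w8.png',w);crop(w,(270,170,340,210),11,'pics/w8c.png')
im=sum(arm.grab_frame('scene').astype(float) for _ in range(6))/6;w=im.astype(np.uint8);cv2.imwrite('pics/sc8.png',w);crop(w,(350,185,395,225),14,'pics/sc8c.png')
s=arm.get_state();print(s['eef_pos'],s['ee_rot'],s['force'])
E
```

```text
t: 14.95
eef_pos: [0.5429, 0.2457, 0.3563]
ee_rot: [2.814, -0.001, -0.087]
force: [-2.4, 0.6, 7.4]
width: 0.0238
[0.54290225 0.2456603  0.35637467] [ 2.81362139e+00 -5.56746507e-04 -8.66038685e-02] [-1.45401373  0.94857422  6.64893531]
```

View pics/w8c.png

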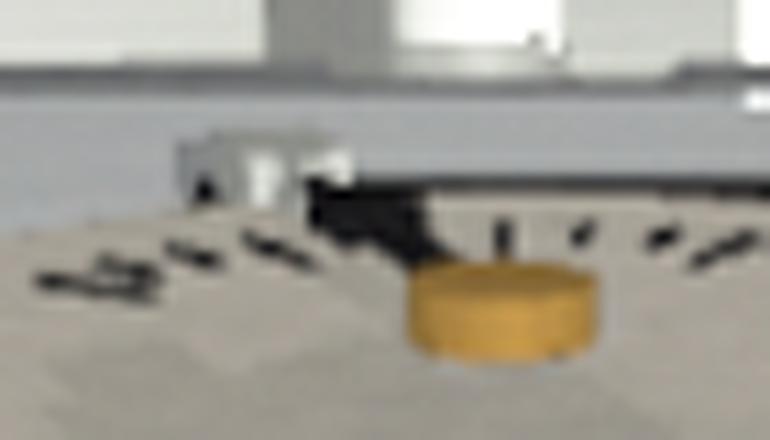

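View pics/sc8c.png

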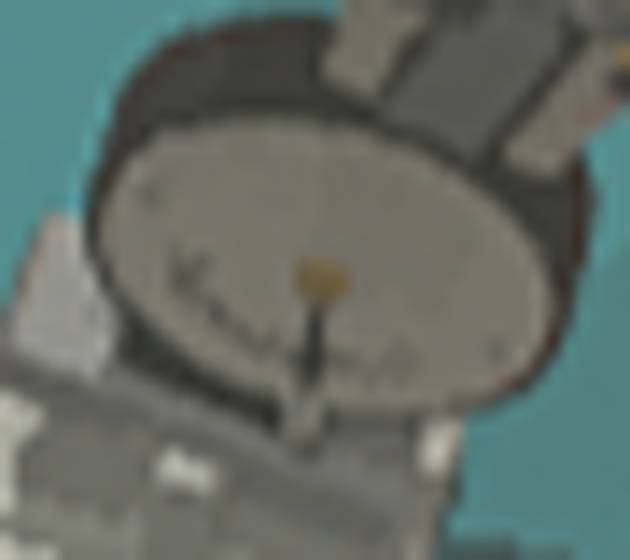

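Run:
```python
from h import *;import pickle
from scipy.spatial.transform import Rotation as Ro
t=np.array([.5429,.2457,.3563]);R=Ro.from_euler('xyz',[2.8136,-.0005,-.0866]).as_matrix()
Rg=R@np.diag([1,-1,-1.]);C=np.load('C.npy');W=np.eye(4);W[:3,:3]=R;W[:3,3]=t
pw=pickle.load(open('pics/w7.pkl','rb'));ps=pickle.load(open('pics/scene.pkl','rb'))
O=t+R@np.array([-.003,0,.3207]);print('lean',np.arctan2(Rg[1,2],Rg[2,2]),'notch',O+Rg@[0,0,.01])
A=lambda q:O+Rg@np.array(q)
for p,c,k in ((pw,(270,170),11),(ps,(350,185),14)):
  f=lambda q:((proj(p,A(q))+.5-c)*k).round()
  print('hub',f((.0175,0,.085)),'hubfront',f((.021,0,.085)))
  for a in (.28,.30,.3282,.36,.39):
    print(a,[f((.0165,r*np.sin(a),.085-r*np.cos(a))) for r in (.03,.044,.055)])
```

```text
lean 0.3268881785348668 notch [0.5314008  0.1462319  0.06216167]
hub [509. 317.] hubfront [509. 264.]
0.28 [array([393., 238.]), array([348., 201.]), array([315., 174.])]
0.3 [array([385., 239.]), array([337., 202.]), array([302., 175.])]
0.3282 [array([374., 239.]), array([321., 203.]), array([282., 176.])]
0.36 [array([361., 240.]), array([303., 204.]), array([261., 178.])]
0.39 [array([350., 241.]), array([286., 205.]), array([241., 179.])]
hub [326. 289.] hubfront [322. 302.]
0.28 [array([310., 364.]), array([302., 399.]), array([297., 427.])]
0.3 [array([313., 364.]), array([306., 400.]), array([301., 428.])]
0.3282 [array([316., 365.]), array([312., 402.]), array([308., 430.])]
0.36 [array([320., 366.]), array([318., 403.]), array([315., 431.])]
0.39 [array([324., 367.]), array([323., 404.]), array([323., 433.])]
```

```bash
python3 -c "
from station import arm
s=arm.get_state();print(s['t'],s['force'],s['width'],abs(s['qd']).max());print(arm.job_done())"
```

```text
15.45 [-1.45401373  0.94857422  6.64893531] 0.023853360558021543 0.00253783339315737
the job is handed in; nothing more can be done
None
```

I picked the gauge up by its grip and set it upright on the middle of the ridge. I then rocked it about 0.327 rad towards its +y and handed in at 15.45 s, still holding it there. `job_done` gives no verdict, so the following comes from my own checks.

- **Set-down:** contact came at the expected height, with about 8 N on the ridge and the gauge in line with it. I gripped with 50 N.
- **Final position:** the notch works out at (0.5314, 0.1462, 0.0622). That is within about 1 mm of the ridge point I measured at (0.531, 0.1467, 0.062). Contact force is about 11 N and the arm was still.
- **Pointer on index:** before the pick-up I read the index at 0.31–0.33 rad. After a 1.3 s settle, both the scene and wrist pictures show the pointer tip on the index mark. I estimate they agree within about 0.02 rad (1–1.5 mm), against the 3 mm allowed.
- **Checks that failed or disagreed:**
  - The trained networks found nothing for the two tips in the scene picture, so I compared the pictures by eye with the projected geometry.
  - The wrist-camera fit put the gauge about 1.4 mm (y) and 3 mm (x) off the tool centre. I allowed for both.
- **Bystanders:** I never touched them, but I did not re-measure their positions at the end.

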